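# Check two carved blocks under the height bar

### The arm

A 6-joint arm with a two-finger parallel gripper is mounted at the origin on the work surface. World frame = base frame: x ahead of the robot, y to its left, z up, the work surface at z = 0. Lengths are in m, angles in degrees, forces in N, time in s.
With the tool pointing down it reaches from about 0.35 to 0.875 m from the base axis. Payload 4.2 kg.
Tool frame: the origin (TCP) lies on the centre line of the jaws, within the pads' length; the fingertips stand 11 mm ahead of it and the grasp point (between the pads) lies 8 mm behind it; z points along the fingers, y is the line along which they close (so a half turn about z gives the same grasp; the last joint's range is limited). The gripper opens to 87 mm and grips with 3 to 60 N. Pads are 19 mm wide; open, the fingers measure 117 mm over their backs; the gripper's body (75 mm by 190 mm) begins 51 mm behind the grasp point.
Start: joints at [-48.266, 22.042, 0.453, 0, -68.411, -14.817], TCP at [0.283, -0.557, 0.234] pointing down, gripper open.
Joint ranges: [-179.83, 179.83], [-69.29, 118.12], [-61.27, 80.66], [-181.25, 117.63], [-171.15, -9.14], [-177.46, 177.46]. Speed limits (degrees/s): [159.86, 159.86, 180, 180, 180, 180].

### API

Orientations are given as a 3x3 rotation matrix whose columns are the frame's x, y, z axes.
In Python, from station import r gives the robot as it stands.
- The arm moves only by the tool servo_tool, never from a script. Its argument "commands" is a list that holds one entry, the list of rows, each a list of 7 numbers: the closure, from 0 (fully open) to 1 (shut), then the shift along the tool's x, y, z in mm, then the turn, a rotation vector about the tool's x, y, z in rad. In form: [[[claw, x, y, z, ax, ay, az], ...]]. A call has exactly 5 rows; each row is the pose to reach, as a shift and turn from the pose commanded when the call began, along the tool's axes at that moment; what a row does not reach only later rows make up. A row lasts 1/10 s, in which the tool goes at most 50 mm and 8.59 degrees, less where a joint would pass 70% of its speed; a pose out of reach is approached as far as the arm can. A call with a gripper value outside its range is refused whole. The fingers move at their own pace and stop on an object; the grip force is fixed at half the most. Time passes only in rows, so rows that repeat a pose let the fingers close, or fill a call up. It gives the time, the measured TCP pose, the force, the opening and the grip force at its end, in the units of the state.
- r.sense(): the state, without advancing time (a new reading comes with each control period).
- r.capture(name): name is "scene" or "top"; returns a dict with "pixels" (400x640x3 uint8, red, green, blue), "camera_matrix" (3x3 intrinsics, pixels), "R" (3x3) and "t" (3): a world point X has camera coordinates R X + t. Camera axes: x right, y down, z forward; pixel columns grow to the right and rows downward; lengths in m; the calibration is good to about 2 mm. A picture is of the moment at which its call begins. There is no depth.
- r.finish_job(): hands the job in; it is judged then, once.
The state is a dict: "time_s": time; "joints": joint angles; "joint_velocities": joint speeds; "effort": joint torques, N m; "tcp_pos": TCP position; "ee_rot": TCP orientation; "wrist_force": force on the tool from outside, world axes, zero at the start; "moment": the same for the moment, N m; "gripper_width": opening from 0.0 (shut) to 1.0 (fully open); "gripper_force": force on a finger pad.
Only numpy, scipy, OpenCV 4.12 (cv2) and the standard library are available. Lean on these libraries where they do the work, as an engineer would, in place of code of your own. Each camera call takes 0.05 s, during which the arm holds its last target. There are 200 camera calls.

### The job

Check the two carved blocks on the height gauge, the left one first (left as seen from the robot), then the right: push each slowly and gently along its lane towards the bar, until it either passes under and comes up against the end stop or is held up by the bar, and keep it lightly pressed there for half a second; never force it. Leave the block that clears the bar in its lane, under the bar, and lay the one that is too tall flat in the red tray; leave everything else where it is.

Things in the scene. Friction and masses are not known exactly. Their poses are not given: they have to be found in the camera images.
- gauge: Height gauge, fixed: plywood board 315 x 250, 15 thick, two lanes along its x axis. Origin on its underside; x is the pushing direction (away from the robot), y left. It spans x -195 to +120, y -125 to +125. Lane floor = board top, 15 up; lane centres at y = +55 and -55; each between dark fences 50 apart, 9 thick, 8 high, from x = -165 to +75.
- bar: Rails of the steel bridge bar: on the lanes' floor, gauge x = +30. The bar crosses both lanes, 20 wide in x, underside 46 above the lanes, top 62, on 3 posts 14 wide (y = -115, 0, 115). It is clamped differently each time, not measured: its near face is at gauge x +10 to +30. Rigid: a block meeting it at 40 mm/s strikes too hard, 16 mm/s is safe. Never over 25 N.
- stop: Rails of the dark end stop behind the bar: on the lanes' floor, gauge x = +85. The stop is 30 high, 18 thick, 220 wide, clamped differently each time, not measured: its near face is at gauge x +75 to +95. A block against it still sticks out 25 or more on the robot's side of the bar. Rigid like the bar: come up to it as slowly, never over 25 N.
- block_a_mid (a point): Pale wooden block, carved leaf in a raised border on its top, 110 long (its x) x 46 wide x 43 or 49 tall: one of the two is too tall, it may be either. Point at its middle, 23 above its underside. Starts lengthwise in a lane, its far end 25 to 75 short of the bar. 0.12 to 0.21 kg; sliding it takes 1 to 3 N, at times 5 N to start or where it rubs a fence.
- block_b_mid (a point): Pale wooden block, carved leaf in a raised border on its top, 110 long (its x) x 46 wide x 43 or 49 tall: one of the two is too tall, it may be either. Point at its middle, 23 above its underside. Starts lengthwise in a lane, its far end 25 to 75 short of the bar. 0.12 to 0.21 kg; sliding it takes 1 to 3 N, at times 5 N to start or where it rubs a fence.
- red_tray: Red open tray for blocks that fail, fixed: 180 (x) x 140 (y) x 32 high, walls 6 thick. Origin on its underside, its inner floor is 6 above. It stands left or right of the gauge; the green tray stands on the other side.
- green_tray: Green open tray of the same size as the red one, holding a small carved leaf; not used.
- leaf: Small carved wooden leaf, about 100 long, 12 high, in the green tray; leave alone. Origin under it.
- mallet: Dark carver's mallet standing on its head, 86 across, 200 tall; leave alone. Origin under it.
- gouge: Carving gouge lying beyond the gauge, about 200 long; leave alone.
- brush: Brush lying on the left; leave alone.
- mug: Blue mug, 80 across, 90 tall; leave alone. Origin under it.
- glue: Yellow glue bottle, 56 across, 150 tall; leave alone. Origin under it.
Not all that is in view belongs to the job. Leave any black or green look-alike of the part that bears block_b_mid alone.

How it is judged (in metres and radians):
On the way, in this order (a step that is already met when the one before it is completed fails the run):
1. the left block is held pressed, for 0.2 s at more than 2.5 N, against what stops it: the end stop if it clears, the bar if it is too tall (((y of block_a_mid in the frame of gauge above 0 m and contact force between block_a and stop above 2.5 N) or (y of block_b_mid in the frame of gauge above 0 m and contact force between block_b and bar above 2.5 N))), for 0.2 s.
2. then the right block likewise (((y of block_a_mid in the frame of gauge below 0 m and contact force between block_a and stop above 2.5 N) or (y of block_b_mid in the frame of gauge below 0 m and contact force between block_b and bar above 2.5 N))), for 0.2 s.
At the end, for the whole second after the job is handed in: The block that clears lies flat in its lane under the bar, its middle between 16 and 44 mm from the gauge's origin along the lane; the too tall block lies flat (within 0.12 rad) on the floor of the red tray; both are released and at rest (x of block_a_mid in the frame of gauge between 0.016 and 0.044 m and z of block_a_mid in the frame of gauge below 0.042 m and angle between block_a_mid's own z axis and vertical below 0.1 rad and linear speed of each of block_a, block_b below 0.02 m/s and x of block_b_mid in the frame of red_tray between -0.084 and 0.084 m and y of block_b_mid in the frame of red_tray between -0.064 and 0.064 m and z of block_b_mid in the frame of red_tray below 0.036 m and angle between block_b_mid's own z axis and vertical below 0.12 rad); the robot touches nothing.
It fails at once if a block is pressed against the bar with more than 25 N (contact force between any of block_a, block_b and bar above 25 N).
It fails at once if a block is pressed against the end stop with more than 25 N (contact force between any of block_a, block_b and stop above 25 N).
It fails at once if another loose thing is moved by more than 30 mm (distance of any of mallet, gouge, brush, mug, glue, leaf from where it was at the start of the episode above 0.03 m).
It also fails if it takes over 72 s, if anything falls off the work surface, if the arm or the gripper's body presses on something with over 40 N, if the wrist force passes 120 N, or if a joint passes its speed limit or range.

## Working session

There is one attempt and no reset: what is moved stays moved. The work goes in short steps, Python scripts to look and compute and a tool call to move; the robot and the scene stay as the last step left them, time stands still between calls to the robot, and variables do not carry over. Pictures are saved under pics/ and viewed, at most 10 in all, crops included, and the job is handed in when it is done.

Besides the shell and the picture viewer there is one more tool, called as name([rows], argument=value, ...), one row to a line, values as JSON. servo_tool: Moves the arm, as the interface text tells. Its arguments: {"type":"object","properties":{"commands":{"type":"array","items":{"type":"array","items":{"type":"array","items":{"type":"number"}}}}},"required":["commands"]}

```bash
ls; mkdir -p pics
python3 - <<'E'
from station import r
import cv2,pickle
for n in("scene","top"):
    c=r.capture(n); pickle.dump(c,open(n+".pkl","wb")); cv2.imwrite(f"pics/{n}0.png",c["pixels"][:,:,::-1])
    print(n,c["camera_matrix"],c["R"],c["t"])
print(r.sense())
E
```

```text
pics
scene [[394.40177892   0.         323.13150281]
 [  0.         394.40177892 188.23761876]
 [  0.           0.           1.        ]] [[-0.36831591  0.92962419 -0.01192724]
 [ 0.72109491  0.27755212 -0.63481254]
 [-0.58682666 -0.24241223 -0.77257413]] [ 0.1968939  -0.3603399   1.73501934]
top [[518.50229529   0.         318.54696577]
 [  0.         518.50229529 206.72739305]
 [  0.           0.           1.        ]] [[ 0.01135392 -0.99990787 -0.00743888]
 [-0.99286072 -0.01038989 -0.11882607]
 [ 0.11873783  0.00873491 -0.99288722]] [-0.01372322  0.54797002  1.6078999 ]
{'time_s': 0.1, 'joints': array([-4.82661957e+01,  2.20871152e+01,  3.88632555e-01, -2.59330355e-02,
       -6.84113754e+01, -1.48157502e+01]), 'joint_velocities': array([ 0.00163283, -0.04874759,  0.11134272,  0.09704519, -0.00358314,
        0.01436584]), 'effort': array([-5.07555451e-04, -3.91688561e+01,  1.87933642e+01,  4.23189595e+00,
        1.34624357e-02, -7.45901116e-05]), 'tcp_pos': array([ 0.28272842, -0.55682252,  0.23256637]), 'ee_rot': array([[-8.91730445e-01, -4.52565893e-01, -9.62253275e-04],
       [-4.52566908e-01,  8.91728808e-01,  1.71097018e-03],
       [ 8.37422179e-05,  1.96120819e-03, -9.99998073e-01]]), 'wrist_force': array([ 0.37060253,  0.34465584, -0.30142601]), 'moment': array([-0.02095307, -0.01432031,  0.01517017]), 'gripper_force': 0.0, 'gripper_width': 0.9982707480248101}
```

View pics/top0.png

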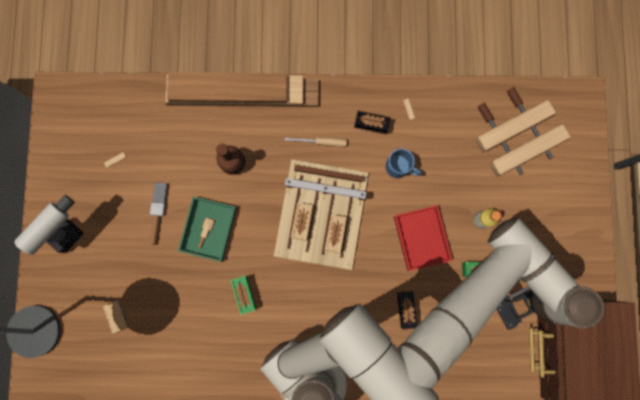

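View pics/scene0.png

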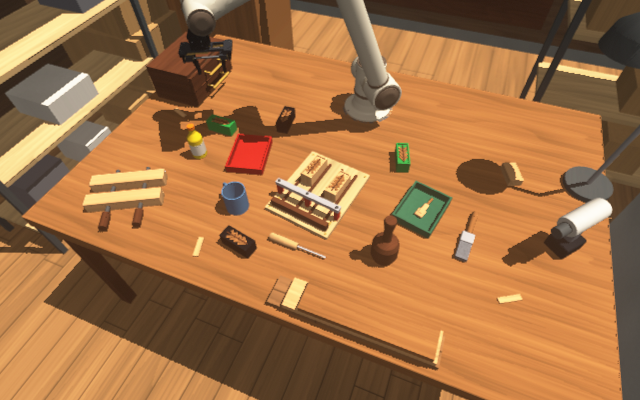

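The top view shows the gauge at (322,215) and two pale blocks in its lanes at (302,220), left, and (338,235), right. The red tray is at (424,238), to the right, and the green tray at (208,230). The look-alikes are black at (373,121) and (406,310) and green at (243,295) and (472,268). I choose the two pale blocks in the lanes and check them in a crop.

```bash
cat > h.py <<'E'
import numpy as np,cv2,pickle
def ray(c,u,v,z):
    K,R,t=c["camera_matrix"],np.array(c["R"]),np.array(c["t"])
    C=-R.T@t; d=R.T@np.linalg.solve(K,[u,v,1.]); return C+d*(z-C[2])/d[2]
def px(c,X):
    p=c["camera_matrix"]@(np.array(c["R"])@np.array(X)+c["t"]); return p[:2]/p[2]
E
python3 - <<'E'
from h import *
c=pickle.load(open("top.pkl","rb"))
im=c["pixels"][150:280,265:460,::-1]
cv2.imwrite("pics/top0c.png",cv2.resize(im,None,fx=4,fy=4,interpolation=cv2.INTER_CUBIC))
E
```

```text
(no output)
```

View pics/top0c.png

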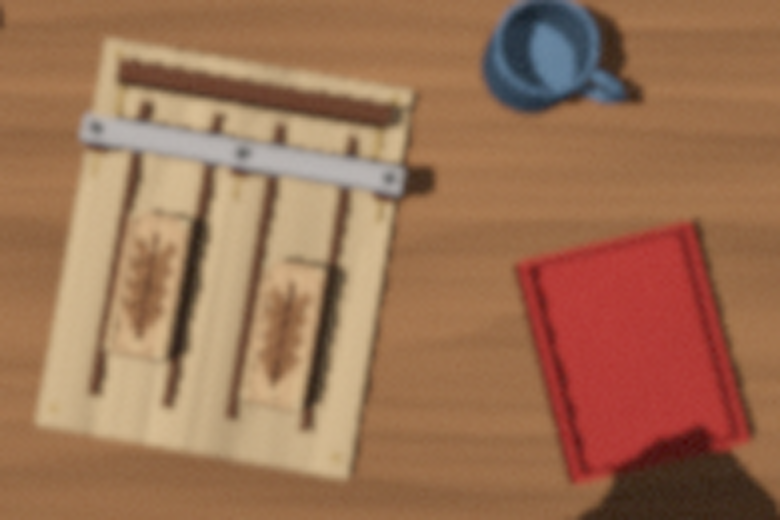

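The crop confirms two pale blocks with carved leaves in the lanes: left top centre at about crop (150,286), right at about (285,336). The bar and end stop are visible beyond them, and the red tray is empty with its rim corners visible.

```bash
cat > m.py <<'E'
from h import *
from scipy.optimize import least_squares
c=pickle.load(open("top.pkl","rb"))
P=lambda L,z:np.array([ray(c,a/4+265-.375,b/4+150-.375,z) for a,b in L])
def fit(pts,loc):
    f=lambda p:((np.array(loc)@np.array([[np.cos(p[2]),np.sin(p[2])],[-np.sin(p[2]),np.cos(p[2])]])+p[:2])-pts[:,:2]).ravel()
    s=least_squares(f,[*pts.mean(0)[:2],0]);return s.x,s.fun
g,e=fit(P([(107,37),(413,92),(348,480),(36,427)],.015),[(.12,.125),(.12,-.125),(-.195,-.125),(-.195,.125)])
print("gauge",g,np.degrees(g[2]),"res mm",(e*1e3).round(1))
t,e=fit(P([(515,263),(693,222),(752,437),(575,483)],.032),[(.09,.07),(.09,-.07),(-.09,-.07),(-.09,.07)])
print("tray",t,np.degrees(t[2]),(e*1e3).round(1))
Rg=np.array([[np.cos(g[2]),-np.sin(g[2])],[np.sin(g[2]),np.cos(g[2])]])
loc=lambda X:((X[:,:2]-g[:2])@Rg*1e3).round(1).tolist()
for h in(.043,.049):
  print("L",loc(P([(137,212),(192,215),(165,362),(105,355)],.015+h)),"R",loc(P([(267,262),(330,265),(298,410),(243,405)],.015+h)))
print("bar near",loc(P([(80,140),(402,195)],.077)),"far",loc(P([(85,115),(407,168)],.077)))
print("stop near",loc(P([(120,83),(395,125)],.045)))
np.save("g.npy",g);np.save("t.npy",t)
for y in(.055,-.055):print("lane",Rg@[-.1,y]+g[:2])
E
python3 m.py
```

```text
gauge [ 0.56447707 -0.02217378 -0.16217395] -9.291883034802666 res mm [-2.1 -0.3  0.2  0.3  0.2  0.   1.7 -0.1]
tray [ 0.4550932  -0.33674446  0.25348288] 14.523499363556649 [ 1.5 -2.3  2.6  2.9 -3.1  1.  -1.  -1.7]
L [[-19.3, 73.5], [-14.3, 30.9], [-130.6, 31.5], [-133.3, 78.2]] R [[-40.5, -32.9], [-34.4, -81.5], [-149.3, -75.9], [-152.9, -33.5]]
L [[-20.0, 73.1], [-15.0, 30.6], [-130.9, 31.3], [-133.6, 77.8]] R [[-41.1, -32.9], [-35.1, -81.3], [-149.6, -75.8], [-153.1, -33.5]]
bar near [[26.1, 125.7], [26.5, -126.6]] far [[46.1, 125.4], [47.9, -127.0]]
stop near [[81.3, 105.9], [85.3, -114.0]]
lane [0.47466973 0.04825095]
lane [ 0.45690869 -0.0603057 ]
```

```bash
cat >> h.py <<'E'
from scipy.spatial.transform import Rotation as Ro
g=np.load("g.npy");t=np.load("t.npy")
def frame(f):
    a=f[2];return np.array([[np.cos(a),-np.sin(a)],[np.sin(a),np.cos(a)]])
def Rd(f): # tool x = -frame x, y=+frame y, z down
    R=frame(f);M=np.zeros((3,3));M[:2,0]=-R[:,0];M[:2,1]=R[:,1];M[2,2]=-1;return M
def go(s,f,x,y,z,verbose=True):
    """tool shift mm and rotvec to mm target x,y in frame f at world z (mm)"""
    W=np.r_[frame(f)@[x/1e3,y/1e3]+f[:2],z/1e3]; E=np.array(s["ee_rot"])
    d=E.T@(W-s["tcp_pos"])*1e3; w=Ro.from_matrix(E.T@Rd(f)).as_rotvec()
    print("target",W.round(3),"shift",d.round(1),"rot",w.round(3))
def where(s,f):
    p=frame(f).T@(np.array(s["tcp_pos"])[:2]-f[:2])*1e3; print("t",s["time_s"],"loc",p.round(1),"z",round(s["tcp_pos"][2]*1e3,1),"F",np.round(frame(f).T@s["wrist_force"][:2],1),round(s["wrist_force"][2],1),"w",s["gripper_width"])
E
python3 -c "
from h import *
from station import r
s=r.sense();where(s,g);go(s,g,-160,55,150)"
```

```text
t 0.1 loc [-191.7 -573.1] z 232.6 F [0.3 0.4] -0.3 w 0.9982707480248101
target [0.415 0.058 0.15 ] shift [-396.6  488.    83.5] rot [ 0.002 -0.001  0.632]
```

servo_tool([
  [[1,-397,488,0,0,0,0.632],[1,-397,488,0,0,0,0.632],[1,-397,488,0,0,0,0.632],[1,-397,488,0,0,0,0.632],[1,-397,488,0,0,0,0.632]],
])

```text
time_s: 0.6
tcp_pos: [0.3338, -0.3228, 0.2333]
ee_rot: [[-0.986, 0.166, -0.0], [0.166, 0.986, 0.0], [0.0, 0.0, -1.0]]
wrist_force: [1.3, 1.0, 0.1]
gripper_width: 0.628
gripper_force: 0.0
```

```bash
python3 -c "
from h import *
from station import r
s=r.sense();where(s,g);go(s,g,-160,55,150)"
```

```text
t 0.6 loc [-179.1 -333.9] z 233.3 F [1.1 1.2] 0.1 w 0.6278330555976255
target [0.415 0.058 0.15 ] shift [-17.2 389.   83.4] rot [ 0.    -0.    -0.005]
```

servo_tool([
  [[1,-17,379,80,0,0,-0.003],[1,-17,379,80,0,0,-0.003],[1,-17,379,80,0,0,-0.003],[1,-17,379,80,0,0,-0.003],[1,-17,379,80,0,0,-0.003]],
])

```text
time_s: 1.1
tcp_pos: [0.3839, -0.083, 0.1819]
ee_rot: [[-0.987, 0.159, 0.001], [0.159, 0.987, 0.0], [-0.001, 0.0, -1.0]]
wrist_force: [1.3, 0.1, 0.1]
gripper_width: 0.176
gripper_force: 0.0
```

servo_tool([
  [[1,-6,136,29,0,0,0],[1,-6,136,29,0,0,0],[1,-6,136,29,0,0,0],[1,-6,136,29,0,0,0],[1,-6,136,29,0,0,0]],
])

```text
time_s: 1.6
tcp_pos: [0.4112, 0.0489, 0.1526]
ee_rot: [[-0.988, 0.157, -0.002], [0.157, 0.988, -0.001], [0.001, -0.001, -1.0]]
wrist_force: [0.0, 0.1, -0.3]
gripper_width: 0.007
gripper_force: 0.0
```

Run:
```python
from h import *
from station import r
c=r.capture("top");s=r.sense();where(s,g);go(s,g,-160,55,39)
cv2.imwrite("pics/top1c.png",cv2.resize(c["pixels"][150:280,255:415,::-1],None,fx=4,fy=4,interpolation=cv2.INTER_CUBIC))
```

```text
t 1.65 loc [-162.6   44.7] z 152.8 F [ 0.  -0.6] 0.2 w 0.0077342588898444515
target [0.415 0.058 0.039] shift [ -2.8  10.4 113.8] rot [-0.001 -0.001  0.003]
```

View pics/top1c.png

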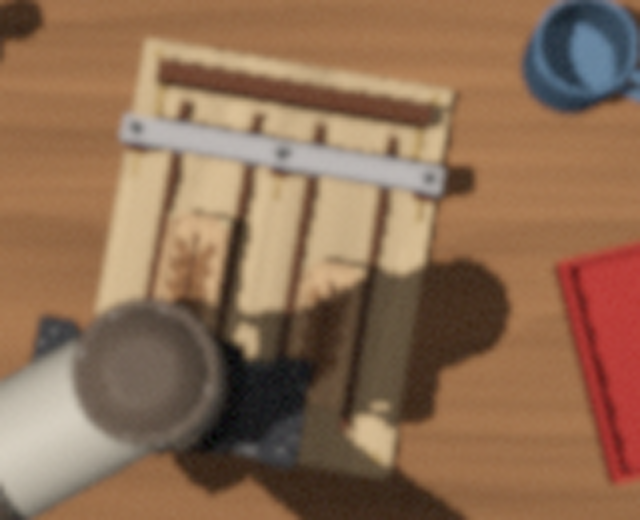

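The crop shows the gripper behind the left lane, with the left block still undisturbed ahead of it at about (195,260). I go down.

servo_tool([
  [[1,-3,10,20,0,0,0],[1,-3,10,60,0,0,0],[1,-3,10,100,0,0,0],[1,-3,10,113,0,0,0],[1,-3,10,113,0,0,0]],
])

```text
time_s: 2.15
tcp_pos: [0.4147, 0.0557, 0.0385]
ee_rot: [[-0.987, 0.161, -0.005], [0.161, 0.987, -0.003], [0.004, -0.003, -1.0]]
wrist_force: [-0.7, 0.0, -0.4]
gripper_width: 0.005
gripper_force: 0.0
```

servo_tool([
  [[1,-1.5,0,0,0,0,0],[1,-3,0,0,0,0,0],[1,-4.5,0,0,0,0,0],[1,-6,0,0,0,0,0],[1,-7.5,0,0,0,0,0]],
])

```text
time_s: 2.65
tcp_pos: [0.4241, 0.0568, 0.0407]
ee_rot: [[-0.987, 0.159, 0.001], [0.159, 0.987, 0.001], [-0.001, 0.001, -1.0]]
wrist_force: [-0.5, 0.5, 0.4]
gripper_width: 0.001
gripper_force: 0.0
```

```bash
cat > w.py <<'E'
from h import *
from station import r
where(r.sense(),g)
E
python3 w.py
```

```text
t 2.65 loc [-151.3   55.2] z 40.7 F [-0.5  0.4] 0.4 w 0.0009957459714720262
```

servo_tool([
  [[1,-1.6,0,0,0,0,0],[1,-3.2,0,0,0,0,0],[1,-4.8,0,0,0,0,0],[1,-6.4,0,0,0,0,0],[1,-8,0,0,0,0,0]],
])

```text
time_s: 3.15
tcp_pos: [0.4316, 0.0553, 0.04]
ee_rot: [[-0.987, 0.159, -0.0], [0.159, 0.987, -0.0], [0.0, -0.0, -1.0]]
wrist_force: [-0.3, -0.1, -0.5]
gripper_width: 0.007
gripper_force: 0.0
```

servo_tool([
  [[1,-1.6,0,0,0,0,0],[1,-3.2,0,0,0,0,0],[1,-4.8,0,0,0,0,0],[1,-6.4,0,0,0,0,0],[1,-8,0,0,0,0,0]],
])

```text
time_s: 3.65
tcp_pos: [0.4392, 0.0539, 0.04]
ee_rot: [[-0.987, 0.159, -0.001], [0.159, 0.987, -0.0], [0.001, -0.0, -1.0]]
wrist_force: [-0.5, 0.0, 1.1]
gripper_width: 0.005
gripper_force: 0.4
```

servo_tool([
  [[1,-1.6,0,0,0,0,0],[1,-3.2,0,0,0,0,0],[1,-4.8,0,0,0,0,0],[1,-6.4,0,0,0,0,0],[1,-8,0,0,0,0,0]],
])

```text
time_s: 4.15
tcp_pos: [0.4475, 0.0528, 0.0401]
ee_rot: [[-0.987, 0.159, -0.0], [0.159, 0.987, 0.0], [0.0, 0.0, -1.0]]
wrist_force: [-1.1, -0.7, -0.2]
gripper_width: 0.009
gripper_force: 0.3
```

servo_tool([
  [[1,-1.6,0,0,0,0,0],[1,-3.2,0,0,0,0,0],[1,-4.8,0,0,0,0,0],[1,-6.4,0,0,0,0,0],[1,-8,0,0,0,0,0]],
])

```text
time_s: 4.65
tcp_pos: [0.4554, 0.0515, 0.0401]
ee_rot: [[-0.987, 0.159, 0.0], [0.159, 0.987, 0.0], [-0.0, 0.0, -1.0]]
wrist_force: [-0.1, 0.3, -0.2]
gripper_width: 0.004
gripper_force: 0.3
```

```bash
python3 w.py
```

```text
t 4.65 loc [-119.6   55.1] z 40.1 F [-0.1  0.2] -0.2 w 0.004479320672800395
```

Run:
```python
from h import *
from station import r
c=r.capture("scene");where(r.sense(),g)
cv2.imwrite("pics/sc2.png",cv2.resize(c["pixels"][130:260,240:400,::-1],None,fx=4,fy=4,interpolation=cv2.INTER_CUBIC))
```

```text
t 4.7 loc [-119.3   55.2] z 40.2 F [0.4 0.2] 0.1 w 0.002620889804330214
```

View pics/sc2.png

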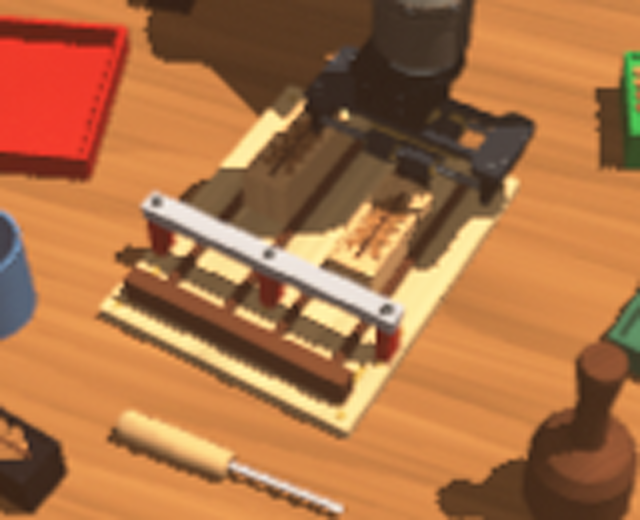

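The crop shows the left block just ahead of the fingers, with its far top edge at about (330,258) to (378,278), still short of the bar. I work out where that edge lies.

Run:
```python
from h import *
c=pickle.load(open("scene.pkl","rb"))
for h in(.058,.064):
  for u,v in[(330,258),(378,278)]:
    X=ray(c,u/4+240-.375,v/4+130-.375,h); print(h,(frame(g).T@(X[:2]-g[:2])*1e3).round(1))
```

```text
0.058 [ 3.7 35.8]
0.058 [ 1.7 82.1]
0.064 [ 7.7 38.4]
0.064 [ 5.7 84.3]
```

servo_tool([
  [[1,-1.6,0,0,0,0,0],[1,-3.2,0,0,0,0,0],[1,-4.8,0,0,0,0,0],[1,-6.4,0,0,0,0,0],[1,-8,0,0,0,0,0]],
])

```text
time_s: 5.2
tcp_pos: [0.4633, 0.0503, 0.0402]
ee_rot: [[-0.987, 0.159, -0.0], [0.159, 0.987, 0.0], [0.0, -0.0, -1.0]]
wrist_force: [-1.5, -0.4, 0.1]
gripper_width: 0.005
gripper_force: 0.5
```

servo_tool([
  [[1,-1.2,0,0,0,0,0],[1,-2.4,0,0,0,0,0],[1,-3.6,0,0,0,0,0],[1,-4.8,0,0,0,0,0],[1,-6,0,0,0,0,0]],
])

```text
time_s: 5.7
tcp_pos: [0.4691, 0.0493, 0.0401]
ee_rot: [[-0.987, 0.159, -0.0], [0.159, 0.987, -0.0], [0.0, -0.0, -1.0]]
wrist_force: [-2.1, -0.6, 1.1]
gripper_width: -0.002
gripper_force: 0.6
```

servo_tool([
  [[1,-0.8,0,0,0,0,0],[1,-1.6,0,0,0,0,0],[1,-2.4,0,0,0,0,0],[1,-3.2,0,0,0,0,0],[1,-4,0,0,0,0,0]],
])

```text
time_s: 6.2
tcp_pos: [0.4731, 0.0487, 0.0401]
ee_rot: [[-0.987, 0.158, 0.0], [0.158, 0.987, 0.0], [-0.0, 0.0, -1.0]]
wrist_force: [-0.7, -0.3, 0.5]
gripper_width: 0.006
gripper_force: 0.6
```

servo_tool([
  [[1,-0.7,0,0,0,0,0],[1,-1.4,0,0,0,0,0],[1,-2.1,0,0,0,0,0],[1,-2.8,0,0,0,0,0],[1,-3.5,0,0,0,0,0]],
])

```text
time_s: 6.7
tcp_pos: [0.4765, 0.0481, 0.0401]
ee_rot: [[-0.987, 0.159, -0.0], [0.159, 0.987, 0.0], [0.0, 0.0, -1.0]]
wrist_force: [-0.6, 0.6, 0.6]
gripper_width: 0.004
gripper_force: 0.6
```

servo_tool([
  [[1,-0.6,0,0,0,0,0],[1,-1.2,0,0,0,0,0],[1,-1.8,0,0,0,0,0],[1,-2.4,0,0,0,0,0],[1,-3,0,0,0,0,0]],
])

```text
time_s: 7.2
tcp_pos: [0.4795, 0.0476, 0.0401]
ee_rot: [[-0.987, 0.159, -0.0], [0.159, 0.987, 0.0], [0.0, 0.0, -1.0]]
wrist_force: [-1.1, -0.0, 1.4]
gripper_width: 0.002
gripper_force: 0.6
```

servo_tool([
  [[1,-0.6,0,0,0,0,0],[1,-1.2,0,0,0,0,0],[1,-1.8,0,0,0,0,0],[1,-2.4,0,0,0,0,0],[1,-3,0,0,0,0,0]],
])

```text
time_s: 7.7
tcp_pos: [0.4824, 0.0472, 0.0401]
ee_rot: [[-0.987, 0.159, -0.0], [0.159, 0.987, 0.0], [0.0, -0.0, -1.0]]
wrist_force: [-1.2, 0.9, 0.5]
gripper_width: 0.005
gripper_force: 0.6
```

servo_tool([
  [[1,-0.6,0,0,0,0,0],[1,-1.2,0,0,0,0,0],[1,-1.8,0,0,0,0,0],[1,-2.4,0,0,0,0,0],[1,-3,0,0,0,0,0]],
])

```text
time_s: 8.2
tcp_pos: [0.4854, 0.0467, 0.0401]
ee_rot: [[-0.987, 0.159, -0.0], [0.159, 0.987, 0.0], [0.0, -0.0, -1.0]]
wrist_force: [-2.8, 0.8, 1.2]
gripper_width: 0.005
gripper_force: 0.6
```

```bash
python3 w.py
```

```text
t 8.2 loc [-89.2  55.2] z 40.1 F [-2.9  0.3] 1.2 w 0.005485767949077788
```

servo_tool([
  [[1,-0.4,0,0,0,0,0],[1,-0.8,0,0,0,0,0],[1,-1.2,0,0,0,0,0],[1,-1.6,0,0,0,0,0],[1,-2,0,0,0,0,0]],
])

```text
time_s: 8.7
tcp_pos: [0.4874, 0.0464, 0.0401]
ee_rot: [[-0.987, 0.158, 0.0], [0.158, 0.987, 0.0], [-0.0, 0.0, -1.0]]
wrist_force: [-1.2, 0.1, 0.7]
gripper_width: 0.005
gripper_force: 0.6
```

servo_tool([
  [[1,-0.4,0,0,0,0,0],[1,-0.8,0,0,0,0,0],[1,-1.2,0,0,0,0,0],[1,-1.6,0,0,0,0,0],[1,-2,0,0,0,0,0]],
])

```text
time_s: 9.2
tcp_pos: [0.4893, 0.0461, 0.0401]
ee_rot: [[-0.987, 0.159, -0.0], [0.159, 0.987, -0.0], [0.0, -0.0, -1.0]]
wrist_force: [-1.8, 0.2, 0.5]
gripper_width: 0.004
gripper_force: 0.6
```

Run:
```python
from h import *
from station import r
c=r.capture("scene");where(r.sense(),g)
cv2.imwrite("pics/sc3.png",cv2.resize(c["pixels"][160:230,270:370,::-1],None,fx=7,fy=7,interpolation=cv2.INTER_CUBIC))
```

```text
t 9.25 loc [-85.1  55.2] z 40.1 F [-1.4 -0.4] 0.7 w 0.005657744024414875
```

View pics/sc3.png

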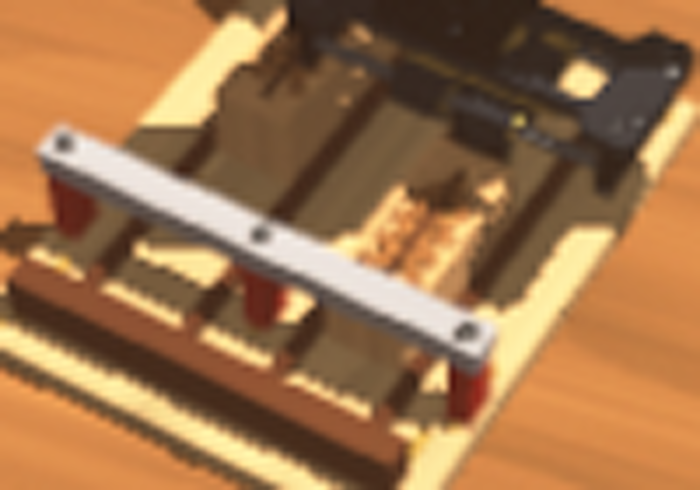

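The crop shows the left block's far end already below and past the bar at about (370,340), so it clears. I carry on to the end stop.

servo_tool([
  [[1,-1.6,0,0,0,0,0],[1,-3.2,0,0,0,0,0],[1,-4.8,0,0,0,0,0],[1,-6.4,0,0,0,0,0],[1,-8,0,0,0,0,0]],
])

```text
time_s: 9.75
tcp_pos: [0.4974, 0.0448, 0.0401]
ee_rot: [[-0.987, 0.159, -0.0], [0.159, 0.987, -0.0], [0.0, -0.0, -1.0]]
wrist_force: [-0.8, -0.5, 0.9]
gripper_width: 0.005
gripper_force: 0.4
```

servo_tool([
  [[1,-1.6,0,0,0,0,0],[1,-3.2,0,0,0,0,0],[1,-4.8,0,0,0,0,0],[1,-6.4,0,0,0,0,0],[1,-8,0,0,0,0,0]],
])

```text
time_s: 10.25
tcp_pos: [0.5053, 0.0435, 0.0401]
ee_rot: [[-0.987, 0.159, 0.0], [0.159, 0.987, 0.0], [-0.0, 0.0, -1.0]]
wrist_force: [-0.3, 0.4, -0.3]
gripper_width: 0.003
gripper_force: 0.4
```

servo_tool([
  [[1,-1.6,0,0,0,0,0],[1,-3.2,0,0,0,0,0],[1,-4.8,0,0,0,0,0],[1,-6.4,0,0,0,0,0],[1,-8,0,0,0,0,0]],
])

```text
time_s: 10.75
tcp_pos: [0.5131, 0.0422, 0.0401]
ee_rot: [[-0.987, 0.159, -0.0], [0.159, 0.987, -0.0], [0.0, -0.0, -1.0]]
wrist_force: [-0.8, 0.5, -0.3]
gripper_width: 0.001
gripper_force: 0.3
```

servo_tool([
  [[1,-1.6,0,0,0,0,0],[1,-3.2,0,0,0,0,0],[1,-4.8,0,0,0,0,0],[1,-6.4,0,0,0,0,0],[1,-8,0,0,0,0,0]],
])

```text
time_s: 11.25
tcp_pos: [0.5211, 0.041, 0.0401]
ee_rot: [[-0.987, 0.159, 0.0], [0.159, 0.987, 0.0], [0.0, 0.0, -1.0]]
wrist_force: [-0.7, 0.5, 0.3]
gripper_width: 0.002
gripper_force: 0.3
```

```bash
python3 w.py
```

```text
t 11.25 loc [-53.1  55.3] z 40.1 F [-0.8  0.4] 0.3 w 0.0024379247840321983
```

servo_tool([
  [[1,-1.4,0,0,0,0,0],[1,-2.8,0,0,0,0,0],[1,-4.2,0,0,0,0,0],[1,-5.6,0,0,0,0,0],[1,-7,0,0,0,0,0]],
])

```text
time_s: 11.75
tcp_pos: [0.5279, 0.0399, 0.0401]
ee_rot: [[-0.987, 0.159, -0.0], [0.159, 0.987, 0.0], [0.0, 0.0, -1.0]]
wrist_force: [-0.7, -0.4, 0.5]
gripper_width: 0.001
gripper_force: 0.3
```

servo_tool([
  [[1,-0.8,0,0,0,0,0],[1,-1.6,0,0,0,0,0],[1,-2.4,0,0,0,0,0],[1,-3.2,0,0,0,0,0],[1,-4,0,0,0,0,0]],
])

```text
time_s: 12.25
tcp_pos: [0.5318, 0.0392, 0.0401]
ee_rot: [[-0.987, 0.158, -0.0], [0.158, 0.987, -0.0], [0.0, -0.0, -1.0]]
wrist_force: [-1.1, 0.4, 0.1]
gripper_width: 0.007
gripper_force: 0.4
```

servo_tool([
  [[1,-0.6,0,0,0,0,0],[1,-1.2,0,0,0,0,0],[1,-1.8,0,0,0,0,0],[1,-2.4,0,0,0,0,0],[1,-3,0,0,0,0,0]],
])

```text
time_s: 12.75
tcp_pos: [0.5348, 0.0388, 0.0401]
ee_rot: [[-0.987, 0.159, -0.0], [0.159, 0.987, -0.0], [0.0, -0.0, -1.0]]
wrist_force: [-0.2, -0.5, -0.0]
gripper_width: 0.009
gripper_force: 0.4
```

servo_tool([
  [[1,-0.5,0,0,0,0,0],[1,-1,0,0,0,0,0],[1,-1.5,0,0,0,0,0],[1,-2,0,0,0,0,0],[1,-2.5,0,0,0,0,0]],
])

```text
time_s: 13.25
tcp_pos: [0.5372, 0.0384, 0.0401]
ee_rot: [[-0.987, 0.159, -0.0], [0.159, 0.987, -0.0], [0.0, -0.0, -1.0]]
wrist_force: [-0.5, 0.7, 0.6]
gripper_width: 0.005
gripper_force: 0.4
```

servo_tool([
  [[1,-0.4,0,0,0,0,0],[1,-0.8,0,0,0,0,0],[1,-1.2,0,0,0,0,0],[1,-1.6,0,0,0,0,0],[1,-2,0,0,0,0,0]],
])

```text
time_s: 13.75
tcp_pos: [0.5377, 0.038, 0.0399]
ee_rot: [[-0.987, 0.159, -0.003], [0.159, 0.987, -0.0], [0.003, -0.001, -1.0]]
wrist_force: [-5.8, 2.5, 3.4]
gripper_width: 0.003
gripper_force: 3.2
```

Contact with the stop at about 6 N. I add a little and hold.

servo_tool([
  [[1,-0.4,0,0,0,0,0],[1,-0.8,0,0,0,0,0],[1,-0.8,0,0,0,0,0],[1,-0.8,0,0,0,0,0],[1,-0.8,0,0,0,0,0]],
])

```text
time_s: 14.25
tcp_pos: [0.5377, 0.0379, 0.0397]
ee_rot: [[-0.987, 0.159, -0.005], [0.159, 0.987, -0.001], [0.004, -0.001, -1.0]]
wrist_force: [-7.1, 3.8, 4.6]
gripper_width: 0.002
gripper_force: 3.7
```

servo_tool([
  [[1,0,0,0,0,0,0],[1,0,0,0,0,0,0],[1,0,0,0,0,0,0],[1,0,0,0,0,0,0],[1,0,0,0,0,0,0]],
])

```text
time_s: 14.75
tcp_pos: [0.5377, 0.0379, 0.0397]
ee_rot: [[-0.987, 0.159, -0.005], [0.159, 0.987, -0.001], [0.004, -0.001, -1.0]]
wrist_force: [-7.3, 3.8, 4.7]
gripper_width: 0.008
gripper_force: 3.7
```

```bash
python3 w.py
```

```text
t 14.75 loc [-36.1  54.9] z 39.7 F [-7.9  2.6] 4.7 w 0.007898884520869317
```

servo_tool([
  [[1,-0.5,0,0,0,0,0],[1,-1,0,0,0,0,0],[1,-1,0,0,0,0,0],[1,-1,0,0,0,0,0],[1,-1,0,0,0,0,0]],
])

```text
time_s: 15.25
tcp_pos: [0.5377, 0.0378, 0.0396]
ee_rot: [[-0.987, 0.159, -0.007], [0.159, 0.987, -0.001], [0.006, -0.002, -1.0]]
wrist_force: [-9.1, 6.1, 5.4]
gripper_width: 0.006
gripper_force: 5.0
```

servo_tool([
  [[1,1.5,0,0,0,0,0],[1,3,0,0,0,0,0],[1,6,0,0,0,0,0],[1,12,0,0,0,0,0],[1,25,0,0,0,0,0]],
])

```text
time_s: 15.75
tcp_pos: [0.5174, 0.042, 0.0404]
ee_rot: [[-0.987, 0.159, 0.003], [0.159, 0.987, 0.001], [-0.002, 0.001, -1.0]]
wrist_force: [-0.3, 0.3, 1.0]
gripper_width: 0.0
gripper_force: 0.0
```

```bash
python3 -c "
from h import *
from station import r
s=r.sense();where(s,g);go(s,g,-180,-55,120);go(s,g,-180,-55,40)"
```

```text
t 15.75 loc [-56.8  55.7] z 40.4 F [-0.3  0.2] 1.0 w 0.00031533845323141027
target [ 0.378 -0.047  0.12 ] shift [ 123.3 -110.3  -80. ] rot [0.001 0.002 0.003]
target [ 0.378 -0.047  0.04 ] shift [ 123.5 -110.4   -0. ] rot [0.001 0.002 0.003]
```

servo_tool([
  [[1,10,0,-50,0,0,0],[1,35,-30,-80,0,0,0],[1,65,-60,-80,0,0,0],[1,95,-85,-80,0,0,0],[1,120,-110,-80,0,0,0]],
])

```text
time_s: 16.25
tcp_pos: [0.3789, -0.0486, 0.1205]
ee_rot: [[-0.987, 0.158, 0.002], [0.158, 0.987, 0.001], [-0.002, 0.001, -1.0]]
wrist_force: [0.1, -0.8, -0.6]
gripper_width: 0.002
gripper_force: 0.0
```

servo_tool([
  [[1,0,0,0,0,0,0],[1,0,0,30,0,0,0],[1,0,0,60,0,0,0],[1,0,0,80,0,0,0],[1,0,0,80,0,0,0]],
])

```text
time_s: 16.75
tcp_pos: [0.3795, -0.048, 0.0384]
ee_rot: [[-0.987, 0.159, -0.004], [0.159, 0.987, -0.001], [0.004, -0.002, -1.0]]
wrist_force: [-0.3, -1.0, 0.0]
gripper_width: 0.01
gripper_force: 0.0
```

```bash
python3 w.py
```

```text
t 16.75 loc [-178.4  -55.4] z 38.4 F [-0.1 -1. ] 0.0 w 0.009555207186243907
```

servo_tool([
  [[1,-1.6,0,0,0,0,0],[1,-3.2,0,0,0,0,0],[1,-4.8,0,0,0,0,0],[1,-6.4,0,0,0,0,0],[1,-8,0,0,0,0,0]],
])

```text
time_s: 17.25
tcp_pos: [0.3888, -0.049, 0.0406]
ee_rot: [[-0.987, 0.159, 0.001], [0.159, 0.987, 0.0], [-0.001, 0.001, -1.0]]
wrist_force: [0.7, -0.3, 0.1]
gripper_width: 0.008
gripper_force: 0.0
```

servo_tool([
  [[1,-1.6,0,0,0,0,0],[1,-3.2,0,0,0,0,0],[1,-4.8,0,0,0,0,0],[1,-6.4,0,0,0,0,0],[1,-8,0,0,0,0,0]],
])

```text
time_s: 17.75
tcp_pos: [0.3962, -0.0504, 0.0401]
ee_rot: [[-0.987, 0.158, -0.0], [0.158, 0.987, -0.0], [0.0, -0.0, -1.0]]
wrist_force: [0.0, -1.3, 0.0]
gripper_width: 0.008
gripper_force: 0.0
```

servo_tool([
  [[1,-1.6,0,0,0,0,0],[1,-3.2,0,0,0,0,0],[1,-4.8,0,0,0,0,0],[1,-6.4,0,0,0,0,0],[1,-8,0,0,0,0,0]],
])

```text
time_s: 18.25
tcp_pos: [0.4041, -0.0517, 0.0401]
ee_rot: [[-0.987, 0.159, -0.0], [0.159, 0.987, -0.0], [0.0, -0.0, -1.0]]
wrist_force: [-0.9, 0.8, -0.1]
gripper_width: 0.005
gripper_force: 0.3
```

servo_tool([
  [[1,-1.6,0,0,0,0,0],[1,-3.2,0,0,0,0,0],[1,-4.8,0,0,0,0,0],[1,-6.4,0,0,0,0,0],[1,-8,0,0,0,0,0]],
])

```text
time_s: 18.75
tcp_pos: [0.4121, -0.0529, 0.0401]
ee_rot: [[-0.987, 0.159, -0.0], [0.159, 0.987, -0.0], [0.0, -0.0, -1.0]]
wrist_force: [-0.2, -0.5, -0.8]
gripper_width: 0.009
gripper_force: 0.2
```

servo_tool([
  [[1,-1.6,0,0,0,0,0],[1,-3.2,0,0,0,0,0],[1,-4.8,0,0,0,0,0],[1,-6.4,0,0,0,0,0],[1,-8,0,0,0,0,0]],
])

```text
time_s: 19.25
tcp_pos: [0.4199, -0.0542, 0.0401]
ee_rot: [[-0.987, 0.158, -0.0], [0.158, 0.987, -0.0], [0.0, -0.0, -1.0]]
wrist_force: [-0.3, 0.2, -1.0]
gripper_width: 0.006
gripper_force: 0.3
```

servo_tool([
  [[1,-1.6,0,0,0,0,0],[1,-3.2,0,0,0,0,0],[1,-4.8,0,0,0,0,0],[1,-6.4,0,0,0,0,0],[1,-8,0,0,0,0,0]],
])

```text
time_s: 19.75
tcp_pos: [0.4279, -0.0555, 0.0401]
ee_rot: [[-0.987, 0.159, -0.0], [0.159, 0.987, -0.0], [0.0, -0.0, -1.0]]
wrist_force: [-0.4, 0.0, 0.4]
gripper_width: 0.006
gripper_force: 0.3
```

servo_tool([
  [[1,-1.6,0,0,0,0,0],[1,-3.2,0,0,0,0,0],[1,-4.8,0,0,0,0,0],[1,-6.4,0,0,0,0,0],[1,-8,0,0,0,0,0]],
])

```text
time_s: 20.25
tcp_pos: [0.4358, -0.0567, 0.0401]
ee_rot: [[-0.987, 0.158, -0.0], [0.158, 0.987, -0.0], [0.0, -0.0, -1.0]]
wrist_force: [-1.0, -0.1, -0.2]
gripper_width: 0.005
gripper_force: 0.3
```

servo_tool([
  [[1,-1.6,0,0,0,0,0],[1,-3.2,0,0,0,0,0],[1,-4.8,0,0,0,0,0],[1,-6.4,0,0,0,0,0],[1,-8,0,0,0,0,0]],
])

```text
time_s: 20.75
tcp_pos: [0.4437, -0.058, 0.0401]
ee_rot: [[-0.987, 0.159, -0.0], [0.159, 0.987, -0.0], [0.0, -0.0, -1.0]]
wrist_force: [0.2, 0.4, -0.4]
gripper_width: 0.003
gripper_force: 0.4
```

Run:
```python
from h import *
from station import r
c=r.capture("top");where(r.sense(),g)
cv2.imwrite("pics/top4.png",cv2.resize(c["pixels"][150:280,265:460,::-1],None,fx=4,fy=4,interpolation=cv2.INTER_CUBIC))
```

```text
t 20.8 loc [-113.1  -54.8] z 40.1 F [-0.7  0. ] -0.6 w 0.006723262922880893
```

View pics/top4.png

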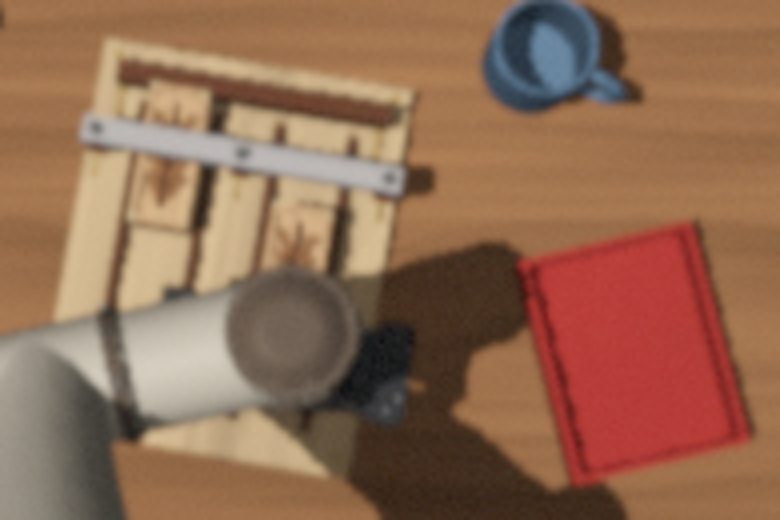

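The crop shows the left block under the bar and against the stop. The right block's far end is at about (303,202), roughly 20 mm short of the bar.

servo_tool([
  [[1,-1.6,0,0,0,0,0],[1,-3.2,0,0,0,0,0],[1,-4.8,0,0,0,0,0],[1,-6.4,0,0,0,0,0],[1,-8,0,0,0,0,0]],
])

```text
time_s: 21.3
tcp_pos: [0.4516, -0.0593, 0.0401]
ee_rot: [[-0.987, 0.159, -0.0], [0.159, 0.987, -0.0], [0.0, -0.0, -1.0]]
wrist_force: [-0.9, 0.2, -0.3]
gripper_width: 0.003
gripper_force: 0.3
```

servo_tool([
  [[1,-1,0,0,0,0,0],[1,-2,0,0,0,0,0],[1,-3,0,0,0,0,0],[1,-4,0,0,0,0,0],[1,-5,0,0,0,0,0]],
])

```text
time_s: 21.8
tcp_pos: [0.4564, -0.0601, 0.0401]
ee_rot: [[-0.987, 0.159, 0.0], [0.159, 0.987, 0.0], [-0.0, 0.0, -1.0]]
wrist_force: [-0.8, -0.1, -0.1]
gripper_width: 0.008
gripper_force: 0.4
```

servo_tool([
  [[1,-0.5,0,0,0,0,0],[1,-1,0,0,0,0,0],[1,-1.5,0,0,0,0,0],[1,-2,0,0,0,0,0],[1,-2.5,0,0,0,0,0]],
])

```text
time_s: 22.3
tcp_pos: [0.4589, -0.0604, 0.0401]
ee_rot: [[-0.987, 0.159, 0.0], [0.159, 0.987, 0.0], [-0.0, 0.0, -1.0]]
wrist_force: [-1.1, 0.2, 0.1]
gripper_width: 0.007
gripper_force: 0.4
```

servo_tool([
  [[1,-0.5,0,0,0,0,0],[1,-1,0,0,0,0,0],[1,-1.5,0,0,0,0,0],[1,-2,0,0,0,0,0],[1,-2.5,0,0,0,0,0]],
])

```text
time_s: 22.8
tcp_pos: [0.4613, -0.0609, 0.0401]
ee_rot: [[-0.987, 0.159, -0.0], [0.159, 0.987, 0.0], [0.0, 0.0, -1.0]]
wrist_force: [-0.7, 0.2, 0.2]
gripper_width: 0.009
gripper_force: 0.5
```

servo_tool([
  [[1,-0.5,0,0,0,0,0],[1,-1,0,0,0,0,0],[1,-1.5,0,0,0,0,0],[1,-2,0,0,0,0,0],[1,-2.5,0,0,0,0,0]],
])

```text
time_s: 23.3
tcp_pos: [0.4638, -0.0613, 0.0401]
ee_rot: [[-0.987, 0.159, -0.0], [0.159, 0.987, 0.0], [0.0, -0.0, -1.0]]
wrist_force: [-0.9, 0.8, 0.2]
gripper_width: 0.007
gripper_force: 0.5
```

servo_tool([
  [[1,-0.4,0,0,0,0,0],[1,-0.8,0,0,0,0,0],[1,-1.2,0,0,0,0,0],[1,-1.6,0,0,0,0,0],[1,-2,0,0,0,0,0]],
])

```text
time_s: 23.8
tcp_pos: [0.4641, -0.0616, 0.0398]
ee_rot: [[-0.987, 0.159, -0.004], [0.159, 0.987, -0.0], [0.003, -0.001, -1.0]]
wrist_force: [-6.3, 2.8, 2.9]
gripper_width: 0.004
gripper_force: 3.1
```

```bash
python3 w.py
```

```text
t 23.8 loc [-92.7 -55.1] z 39.8 F [-6.7  1.8] 2.9 w 0.00444641627511966
```

Held up by the bar at the expected place. I press slightly more and hold, then back off and rise.

servo_tool([
  [[1,-0.5,0,0,0,0,0],[1,-1,0,0,0,0,0],[1,-1,0,0,0,0,0],[1,-1,0,0,0,0,0],[1,-1,0,0,0,0,0]],
])

```text
time_s: 24.3
tcp_pos: [0.464, -0.0618, 0.0396]
ee_rot: [[-0.987, 0.159, -0.006], [0.159, 0.987, -0.0], [0.005, -0.001, -1.0]]
wrist_force: [-7.4, 4.0, 4.0]
gripper_width: 0.004
gripper_force: 3.7
```

servo_tool([
  [[1,-0.4,0,0,0,0,0],[1,-0.8,0,0,0,0,0],[1,-0.8,0,0,0,0,0],[1,-0.8,0,0,0,0,0],[1,-0.8,0,0,0,0,0]],
])

```text
time_s: 24.8
tcp_pos: [0.464, -0.0619, 0.0395]
ee_rot: [[-0.987, 0.159, -0.007], [0.159, 0.987, -0.0], [0.007, -0.002, -1.0]]
wrist_force: [-8.7, 3.5, 5.3]
gripper_width: 0.004
gripper_force: 4.5
```

servo_tool([
  [[1,1.5,0,0,0,0,0],[1,3,0,0,0,0,0],[1,8,0,0,0,0,0],[1,18,0,0,0,0,0],[1,22,0,-30,0,0,0]],
])

```text
time_s: 25.3
tcp_pos: [0.4426, -0.0587, 0.0678]
ee_rot: [[-0.987, 0.159, -0.008], [0.159, 0.987, -0.001], [0.007, -0.002, -1.0]]
wrist_force: [0.1, 0.4, -0.3]
gripper_width: 0.003
gripper_force: 0.0
```

servo_tool([
  [[0,0,0,-40,0,0,0],[0,0,0,-75,0,0,0],[0,0,0,-75,0,0,0],[0,0,0,-75,0,0,0],[0,0,0,-75,0,0,0]],
])

```text
time_s: 25.8
tcp_pos: [0.4449, -0.0584, 0.1443]
ee_rot: [[-0.987, 0.159, -0.001], [0.159, 0.987, -0.0], [0.001, -0.0, -1.0]]
wrist_force: [-0.6, 0.0, 0.1]
gripper_width: 0.373
gripper_force: 0.0
```

```bash
python3 -c "
from h import *
from station import r
s=r.sense();where(s,g);go(s,g,-35,-55,145);go(s,g,-45,-55,45)"
```

```text
t 25.8 loc [-112.2  -55. ] z 144.3 F [-0.6 -0.1] 0.1 w 0.3729436875651322
target [ 0.521 -0.071  0.145] shift [-77.2  -0.2  -0.9] rot [-0.    -0.001  0.003]
target [ 0.511 -0.069  0.045] shift [-67.3  -0.1  99.2] rot [-0.    -0.001  0.003]
```

servo_tool([
  [[0,-20,0,0,0,0,0.003],[0,-40,0,0,0,0,0.003],[0,-60,0,0,0,0,0.003],[0,-83,0,0,0,0,0.003],[0,-83,0,0,0,0,0.003]],
])

```text
time_s: 26.3
tcp_pos: [0.5295, -0.0718, 0.1431]
ee_rot: [[-0.987, 0.162, -0.002], [0.162, 0.987, -0.001], [0.002, -0.001, -1.0]]
wrist_force: [-0.3, 0.6, -0.1]
gripper_width: 0.835
gripper_force: 0.0
```

servo_tool([
  [[0,0,0,0,0,0,0],[0,0,0,20,0,0,0],[0,0,0,20,0,0,0],[0,0,0,20,0,0,0],[0,0,0,20,0,0,0]],
])

```text
time_s: 26.8
tcp_pos: [0.5278, -0.0715, 0.1257]
ee_rot: [[-0.987, 0.161, 0.001], [0.161, 0.987, -0.0], [-0.001, 0.0, -1.0]]
wrist_force: [0.3, -0.1, 0.6]
gripper_width: 1.0
gripper_force: 0.0
```

Run:
```python
from h import *
from station import r
c=r.capture("scene");s=r.sense();where(s,g);go(s,g,-31,-55,43)
cv2.imwrite("pics/sc5.png",cv2.resize(c["pixels"][130:260,240:400,::-1],None,fx=4,fy=4,interpolation=cv2.INTER_CUBIC))
```

```text
t 26.85 loc [-28.1 -54.5] z 125.9 F [-0.  -0.1] 0.6 w 1.0054966376514938
target [ 0.525 -0.071  0.043] shift [ 3.  -0.5 82.9] rot [0.    0.001 0.   ]
```

View pics/sc5.png

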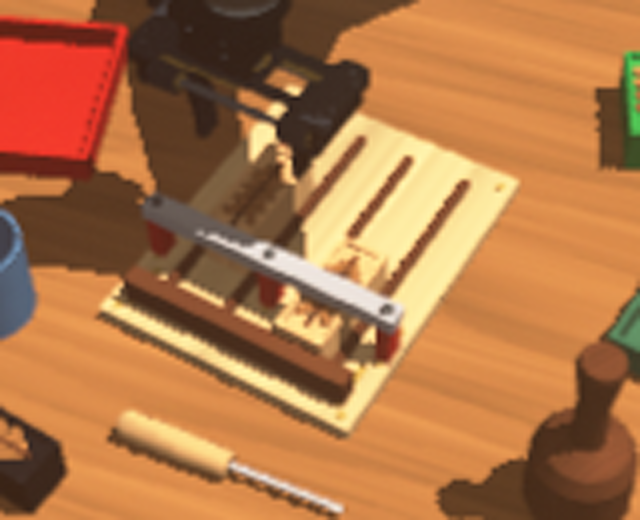

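The crop shows the left block flat under the bar at about (330,300). The right block is held short of the bar, with the open fingers straddling above it at about (250,130). I go down and grip.

servo_tool([
  [[0,3,0,30,0,0,0],[0,3,0,55,0,0,0],[0,3,0,75,0,0,0],[0,3,0,83,0,0,0],[0,3,0,83,0,0,0]],
])

```text
time_s: 27.35
tcp_pos: [0.5245, -0.0711, 0.0417]
ee_rot: [[-0.987, 0.161, -0.002], [0.161, 0.987, -0.0], [0.001, -0.001, -1.0]]
wrist_force: [0.5, -0.7, 0.8]
gripper_width: 0.998
gripper_force: 0.0
```

servo_tool([
  [[1,0,0,0,0,0,0],[1,0,0,0,0,0,0],[1,0,0,0,0,0,0],[1,0,0,0,0,0,0],[1,0,0,0,0,0,0]],
])

```text
time_s: 27.85
tcp_pos: [0.525, -0.071, 0.0425]
ee_rot: [[-0.987, 0.161, 0.001], [0.161, 0.987, 0.0], [-0.001, 0.0, -1.0]]
wrist_force: [-0.1, 0.2, -0.5]
gripper_width: 0.629
gripper_force: 0.0
```

servo_tool([
  [[1,0,0,0,0,0,0],[1,0,0,0,0,0,0],[1,0,0,0,0,0,0],[1,0,0,0,0,0,0],[1,3,0,0,0,0,0]],
])

```text
time_s: 28.35
tcp_pos: [0.5226, -0.0705, 0.0423]
ee_rot: [[-0.987, 0.161, 0.002], [0.161, 0.987, -0.0], [-0.002, 0.0, -1.0]]
wrist_force: [0.6, -0.2, 2.1]
gripper_width: 0.528
gripper_force: 30.0
```

servo_tool([
  [[1,5,0,0,0,0,0],[1,11,0,0,0,0,0],[1,17,0,0,0,0,0],[1,20,0,-10,0,0,0],[1,20,0,-30,0,0,0]],
])

```text
time_s: 28.85
tcp_pos: [0.4989, -0.0675, 0.071]
ee_rot: [[-0.987, 0.162, -0.007], [0.162, 0.987, -0.001], [0.007, -0.002, -1.0]]
wrist_force: [0.2, -0.6, -1.2]
gripper_width: 0.525
gripper_force: 30.0
```

servo_tool([
  [[1,0,0,-25,0,0,0],[1,0,0,-50,0,0,0],[1,0,0,-75,0,0,0],[1,0,0,-80,0,0,0],[1,0,0,-80,0,0,0]],
])

```text
time_s: 29.35
tcp_pos: [0.5016, -0.0672, 0.1526]
ee_rot: [[-0.987, 0.162, 0.001], [0.162, 0.987, 0.001], [-0.001, 0.001, -1.0]]
wrist_force: [0.2, 0.9, -1.8]
gripper_width: 0.53
gripper_force: 30.0
```

```bash
python3 -c "
from h import *
from station import r
s=r.sense();where(s,g);go(s,t,0,0,153);go(s,t,0,0,34)"
```

```text
t 29.35 loc [-54.8 -54.6] z 152.6 F [0.  0.9] -1.8 w 0.5297507447929389
target [ 0.455 -0.337  0.153] shift [   2.3 -273.5   -0.6] rot [ 0.001  0.001 -0.416]
target [ 0.455 -0.337  0.034] shift [   2.4 -273.6  118.4] rot [ 0.001  0.001 -0.416]
```

servo_tool([
  [[1,0,-45,0,0,0,-0.083],[1,1,-90,0,0,0,-0.166],[1,1,-135,0,0,0,-0.25],[1,2,-180,0,0,0,-0.333],[1,2,-225,0,0,0,-0.416]],
])

```text
time_s: 29.85
tcp_pos: [0.4618, -0.29, 0.15]
ee_rot: [[-0.967, -0.254, -0.004], [-0.254, 0.967, 0.002], [0.003, 0.003, -1.0]]
wrist_force: [0.2, -1.0, -1.0]
gripper_width: 0.526
gripper_force: 30.0
```

```bash
python3 -c "
from h import *
from station import r
s=r.sense();where(s,t);go(s,t,0,0,70)"
```

```text
t 29.85 loc [18.2 43.6] z 150.0 F [-0.1 -1. ] -1.0 w 0.5264784343995483
target [ 0.455 -0.337  0.07 ] shift [ 18.1 -43.7  80. ] rot [ 0.003 -0.003  0.004]
```

servo_tool([
  [[1,18,-43,0,0,0,0],[1,18,-43,0,0,0,0],[1,18,-43,30,0,0,0],[1,18,-43,60,0,0,0],[1,18,-43,80,0,0,0]],
])

```text
time_s: 30.35
tcp_pos: [0.4545, -0.3338, 0.0682]
ee_rot: [[-0.968, -0.25, -0.006], [-0.25, 0.968, 0.003], [0.005, 0.005, -1.0]]
wrist_force: [-0.8, -0.3, -2.1]
gripper_width: 0.529
gripper_force: 30.0
```

servo_tool([
  [[1,0,0,0,0,0,0],[1,0,0,0,0,0,0],[1,0,0,10,0,0,0],[1,0,0,20,0,0,0],[1,0,0,25,0,0,0]],
])

```text
time_s: 30.85
tcp_pos: [0.4568, -0.3349, 0.0464]
ee_rot: [[-0.968, -0.251, -0.001], [-0.251, 0.968, 0.001], [0.001, 0.001, -1.0]]
wrist_force: [-0.2, -0.3, -2.3]
gripper_width: 0.528
gripper_force: 30.0
```

Run:
```python
from h import *
from station import r
c=r.capture("scene");s=r.sense();where(s,t);go(s,t,0,0,34)
cv2.imwrite("pics/sc6.png",cv2.resize(c["pixels"][110:220,190:330,::-1],None,fx=5,fy=5,interpolation=cv2.INTER_CUBIC))
```

```text
t 30.9 loc [1.7 1.6] z 45.7 F [-0.5 -0.5] -1.6 w 0.5247838168950668
target [ 0.455 -0.337  0.034] shift [ 1.7 -1.7 11.7] rot [ 0.002 -0.002 -0.   ]
```

View pics/sc6.png

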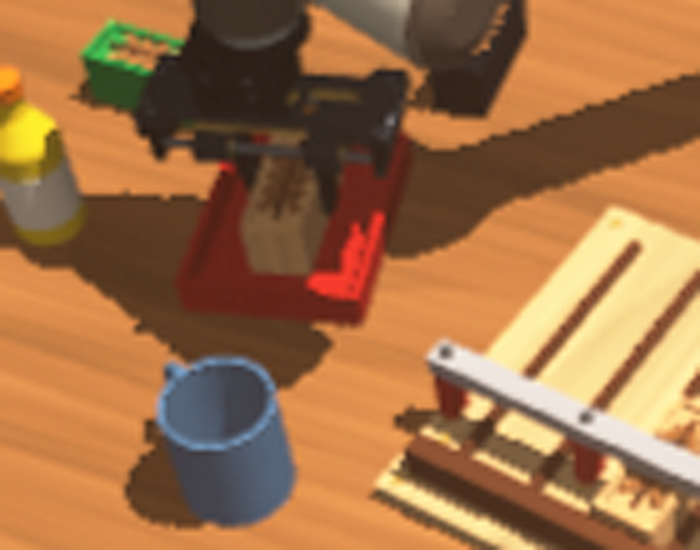

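The crop shows the block level and well inside the red tray at about (280,220), clear of the walls and the glue. I lower it, release and rise.

servo_tool([
  [[1,0,0,3,0,0,0],[1,0,0,6,0,0,0],[1,0,0,9,0,0,0],[1,0,0,11,0,0,0],[1,0,0,11,0,0,0]],
])

```text
time_s: 31.4
tcp_pos: [0.457, -0.3351, 0.0359]
ee_rot: [[-0.968, -0.251, -0.0], [-0.251, 0.968, 0.0], [0.0, 0.0, -1.0]]
wrist_force: [0.2, 0.0, -0.8]
gripper_width: 0.527
gripper_force: 30.0
```

servo_tool([
  [[0.3,0,0,0,0,0,0],[0.3,0,0,0,0,0,0],[0.3,0,0,0,0,0,0],[0.3,0,0,0,0,0,0],[0.3,0,0,0,0,0,0]],
])

```text
time_s: 31.9
tcp_pos: [0.4572, -0.3352, 0.0363]
ee_rot: [[-0.968, -0.251, 0.0], [-0.251, 0.968, -0.0], [-0.0, -0.0, -1.0]]
wrist_force: [-0.4, -0.2, -1.0]
gripper_width: 0.703
gripper_force: 0.0
```

servo_tool([
  [[0.3,0,0,-15,0,0,0],[0.3,0,0,-40,0,0,0],[0.3,0,0,-80,0,0,0],[0.3,0,0,-120,0,0,0],[0.3,0,0,-150,0,0,0]],
])

```text
time_s: 32.4
tcp_pos: [0.4577, -0.3355, 0.189]
ee_rot: [[-0.968, -0.251, 0.003], [-0.251, 0.968, -0.002], [-0.002, -0.002, -1.0]]
wrist_force: [1.2, -0.2, 0.6]
gripper_width: 0.697
gripper_force: 0.0
```

servo_tool([
  [[0.3,50,0,0,0,0,0],[0.3,80,0,0,0,0,0],[0.3,80,0,0,0,0,0],[0.3,80,0,0,0,0,0],[0.3,80,0,0,0,0,0]],
])

```text
time_s: 32.9
tcp_pos: [0.3805, -0.3553, 0.1862]
ee_rot: [[-0.968, -0.251, 0.0], [-0.251, 0.968, -0.0], [-0.0, -0.0, -1.0]]
wrist_force: [-0.1, -0.5, 0.2]
gripper_width: 0.697
gripper_force: 0.0
```

Run:
```python
from h import *
from station import r
c=r.capture("scene");where(r.sense(),t)
cv2.imwrite("pics/sc7.png",cv2.resize(c["pixels"][110:240,190:380,::-1],None,fx=4,fy=4,interpolation=cv2.INTER_CUBIC))
```

```text
t 32.95 loc [-76.8   0.8] z 186.0 F [ 0.  -0.6] 0.4 w 0.7009619313772498
```

View pics/sc7.png

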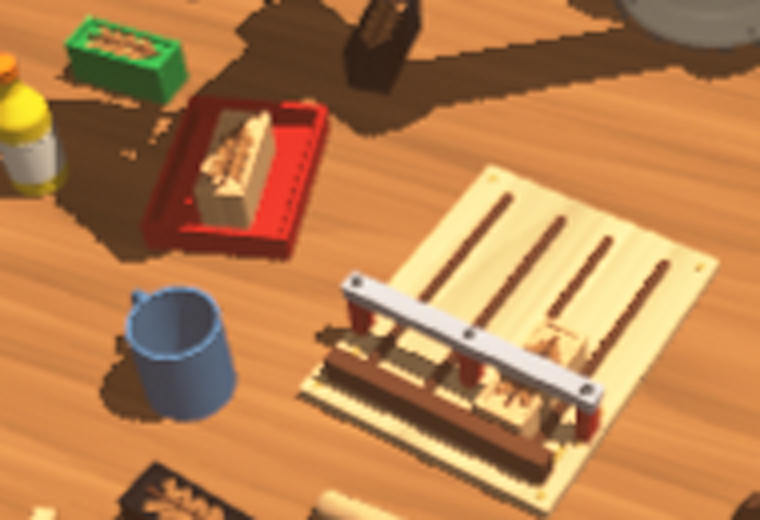

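The picture shows the tall block flat in the red tray at (235,170) and the other under the bar at (530,380), with the arm clear. I hand the job in.

```bash
python3 -c "
from station import r
print(r.finish_job())"
```

```text
the job is handed in; nothing more can be done
None
```

The left block cleared the bar and is resting under it in its lane. The right block was too tall and now lies flat in the red tray. The job is handed in at about 33 s; no verdict came back.

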